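# Tamp a charge of preform tablets level in a loading frame

## Task

The seven moulding-compound tablets in the bolted-down loading frame landed anyhow: take the tamper by its grip and tamp them down until every one lies flat on the frame's floor in a single level layer, then bear on the level charge once more with a firm press of about 20 N. Work only with the tamper's foot, feeling your way because a tablet cracks if the foot bears on it with more than about 70 N, and then stand the tamper upright on the bed outside the frame again. Leave everything else on the bed alone.

Things in the scene. Friction and masses are not known exactly. Their poses are not given: they have to be found in the camera images.
- frame: Loading frame: open aluminium box with steel floor, bolted to the bed (cannot move). Origin at the centre of its underside, on the bed; z up. Inside 140 along its x, 180 along its y; floor 10 above the origin, rim 58; walls 12 thick (outside 164 x 204). A toe clamp 34 wide, 22 long, 23 high stands outside each shorter (+y and -y) wall.
- tamper_grip (a point): Tamper standing upright on the bed: flat round aluminium foot 56 across, 12 thick, faced with white nylon, thin steel shank, square wooden grip 28 x 28, sides along its x and y. This point is the centre of the grip, on the tamper's axis, 100 above the foot's underside; z points up the handle. The grip runs from 70 to 130 above the underside. About 0.42 kg.
- tablet1: Preform tablet: hard dark disc 42 across, 22 thick, 41 g. Origin at its centre, z along its axis (either way up); starts leaning on the frame's +x wall. Lying flat on the frame's floor its centre is 21 and its top 32 above the frame's origin. Friction holds a leaning one: pressed straight down it may jam; pressed on its high edge and drawn away from its support, its foot slides out.
- tablet2: Preform tablet: hard dark disc 42 across, 22 thick, 41 g. Origin at its centre, z along its axis (either way up); starts leaning on the frame's -x wall. Lying flat on the frame's floor its centre is 21 and its top 32 above the frame's origin. Friction holds a leaning one: pressed straight down it may jam; pressed on its high edge and drawn away from its support, its foot slides out.
- tablet3: Preform tablet: hard dark disc 42 across, 22 thick, 41 g. Origin at its centre, z along its axis (either way up); starts flat. Lying flat on the frame's floor its centre is 21 and its top 32 above the frame's origin. Friction holds a leaning one: pressed straight down it may jam; pressed on its high edge and drawn away from its support, its foot slides out.
- tablet4: Preform tablet: hard dark disc 42 across, 22 thick, 41 g. Origin at its centre, z along its axis (either way up); starts flat. Lying flat on the frame's floor its centre is 21 and its top 32 above the frame's origin. Friction holds a leaning one: pressed straight down it may jam; pressed on its high edge and drawn away from its support, its foot slides out.
- tablet5: Preform tablet: hard dark disc 42 across, 22 thick, 41 g. Origin at its centre, z along its axis (either way up); starts flat. Lying flat on the frame's floor its centre is 21 and its top 32 above the frame's origin. Friction holds a leaning one: pressed straight down it may jam; pressed on its high edge and drawn away from its support, its foot slides out.
- tablet6: Preform tablet: hard dark disc 42 across, 22 thick, 41 g. Origin at its centre, z along its axis (either way up); starts with one end up on the rim of tablet 5. Lying flat on the frame's floor its centre is 21 and its top 32 above the frame's origin. Friction holds a leaning one: pressed straight down it may jam; pressed on its high edge and drawn away from its support, its foot slides out.
- tablet7: Preform tablet: hard dark disc 42 across, 22 thick, 41 g. Origin at its centre, z along its axis (either way up); starts leaning on the frame's +y wall. Lying flat on the frame's floor its centre is 21 and its top 32 above the frame's origin. Friction holds a leaning one: pressed straight down it may jam; pressed on its high edge and drawn away from its support, its foot slides out.
- beaker: Bystander, leave alone: steel beaker, 72 across, 85 high.
- badge_a: Bystander, leave alone: round moulded badge, 60 across, 8 thick, lying flat.
- badge_b: Bystander, leave alone: round moulded badge, 60 across, 8 thick, lying flat.
- spatula: Bystander, leave alone: spatula lying on the bed.
- brush: Bystander, leave alone: brush lying on the bed.
- cap_screw: Bystander, leave alone: socket cap screw standing on its head, 24 across, 46 high.
Mind the look-alikes: they are no part of the job. What is shaped like the tablet6 but green is not meant.

How it is judged:
By the outcome, as a careful person would: the job done as asked, in the order asked, and still so for the second after the job is handed in, with the robot touching nothing.
It also fails if it takes over 72 s, if anything falls off the work surface, if the arm or the gripper's body presses on something with over 40 N, if the wrist force passes 120 N, or if a joint passes its speed limit or range.

## Robot

A 6-joint arm with a two-finger parallel gripper is mounted at the origin on the work surface. World frame = base frame: x ahead of the robot, y to its left, z up, the work surface at z = 0. Lengths are in m, angles in rad, forces in N, time in s.
With the tool pointing down it reaches from about 0.375 to 0.9 m from the base axis. Payload 3.1 kg.
Tool frame: the origin (TCP) lies on the centre line of the jaws, within the pads' length; the fingertips stand 8 mm ahead of it and the grasp point (between the pads) lies 11 mm behind it; z points along the fingers, y is the line along which they close (so a half turn about z gives the same grasp; the last joint's range is limited). The gripper opens to 87 mm and grips with 3 to 60 N. Pads are 19 mm wide; open, the fingers measure 117 mm over their backs; the gripper's body (75 mm by 190 mm) begins 51 mm behind the grasp point.
Start: joints at [0.93, 0.527, 1.433, -0, 1.181, -0.178], TCP at [0.278, 0.56, 0.231] pointing down, gripper open.
Joint ranges: [-3.08, 3.08], [-0.75, 2.2], [0.22, 2.44], [-1.43, 4.57], [0, 2.65], [-2.85, 2.85]. Speed limits (rad/s): [2.79, 2.79, 3.14, 3.14, 3.14, 3.14].

## Interface

Orientations are given as a unit quaternion [x, y, z, w].
In Python, from rig import robot gives the robot as it stands. The module is installed in compiled form; this text tells all that it offers.
- The arm moves only by the tool send_rows, never from a script. Its argument "increments" is one flat list of numbers, 7 for each row, row after row: the turn, a rotation vector about the world's x, y, z in rad, then the shift along the world's x, y, z in cm, then the opening, from 0 (shut) to 1 (fully open). A call has 1 to 20 rows; each row shifts and turns the commanded pose from where the row before left it; what a row does not reach is not made up. A row lasts 1/12 s, in which the tool goes at most 41.7 mm and 7.16 degrees, less where a joint would pass 70% of its speed; a pose out of reach is approached as far as the arm can. A call is refused whole if a number of a shift passes 4.17 or a number of a turn 0.125, either way. A call with a gripper value outside its range is refused whole. The fingers move at their own pace and stop on an object; "newtons" is the grip in N (left out, the last holds). Time passes only in rows, so rows that do not move let the fingers close. It gives the time, the measured TCP pose, the force, the opening and the grip force at its end, in the units of the state.
- robot.get_obs(): the state, without advancing time (a new reading comes with each control period).
- robot.camera(name): name is "scene" or "side" or "wrist"; returns a dict with "image" (420x560x3 uint8, red, green, blue), "range_z" (420x560 float32, m along the optical axis (not along the pixel's ray), 0 where there is no reading), "fx", "fy", "cx", "cy" (pixels), "R" (3x3) and "t" (3): a world point X has camera coordinates R X + t. Camera axes: x right, y down, z forward; pixel columns grow to the right and rows downward; lengths in m; the calibration is good to about 2 mm. The wrist camera is an equidistant fisheye: a pixel r from the principal point sees the ray r / f radians off the axis. A picture is of the moment at which its call begins.
- robot.hand_in(): hands the job in; it is judged then, once.
The state is a dict: "time": time; "q": joint angles; "joint_velocities": joint speeds; "joint_torque": joint torques, N m; "position": TCP position; "tool_rot": TCP orientation; "ft_force": force on the tool from outside, world axes, zero at the start; "moment": the same for the moment, N m; "grip_width": finger opening in m; "grip_force": force on a finger pad.
Only numpy, scipy, OpenCV 4.12 (cv2) and the standard library are available. Lean on these libraries where they do the work, as an engineer would, in place of code of your own. Each camera call takes 0.05 s, during which the arm holds its last target. There are 200 camera calls.

## Working session

There is one attempt and no reset: what is moved stays moved. The work goes in short steps, Python scripts to look and compute and a tool call to move; the robot and the scene stay as the last step left them, time stands still between calls to the robot, and variables do not carry over. Pictures are saved under pics/ and viewed, at most 10 in all, crops included, and the job is handed in when it is done.

Besides the shell and the picture viewer there is one more tool, called after "Emit:" as name(argument=value, ...) on one line, values as JSON. send_rows: Moves the arm, as the interface text tells. Its arguments: {"type":"object","properties":{"increments":{"type":"array"},"newtons":{"type":"number"}},"required":["increments"]}

```bash
mkdir -p pics; cat > h.py <<'E'
import numpy as np, cv2
from rig import robot
def pts(c):
    h,w=c["range_z"].shape; u,v=np.meshgrid(np.arange(w),np.arange(h)); z=c["range_z"]
    P=np.stack([(u-c["cx"])/c["fx"]*z,(v-c["cy"])/c["fy"]*z,z],-1)
    P=(P-c["t"])@c["R"]; P[z==0]=np.nan
    return P
def save(img,name,s=1): cv2.imwrite("pics/"+name,cv2.resize(img[...,::-1],None,fx=s,fy=s,interpolation=cv2.INTER_CUBIC))
E
python3 - <<'E'
from h import *
a=robot.camera("scene");b=robot.camera("side")
np.savez("c0.npz",ps=pts(a),pd=pts(b))
save(np.hstack([a["image"]]),"scene0.png",1.4);save(b["image"],"side0.png",1.4)
for c in(a,b): print(c["fx"],-c["R"].T@c["t"],c["R"][2])
print(robot.get_obs())
E
```

```text
398.2470410617063 [ 0.89598453 -0.5381728   0.84959803] [-0.33607846  0.55500741 -0.76093235]
445.59661241747875 [ 0.17473537 -1.09762715  0.81368198] [ 0.28649064  0.79230789 -0.53867552]
{'time': 0.1, 'q': array([ 9.30521598e-01,  5.28358450e-01,  1.43372859e+00,  1.19907256e-05,
        1.18142498e+00, -1.78529041e-01]), 'joint_velocities': array([-5.58949906e-04, -8.71047880e-04, -2.88129657e-03, -2.91894890e-05,
        2.25944931e-04, -1.33775121e-03]), 'joint_torque': array([-9.61966471e-04, -4.40982449e+01, -1.77151358e+01,  6.34430023e-02,
        5.34508377e-02, -2.95286611e-05]), 'position': array([0.27805201, 0.55904451, 0.22969305]), 'tool_rot': array([ 2.28829411e-01,  9.73466065e-01, -8.78165433e-04, -3.87097680e-04]), 'ft_force': array([0.00205494, 0.76365994, 0.03530202]), 'moment': array([ 0.02621512,  0.01074472, -0.00018041]), 'grip_force': 0.0, 'grip_width': 0.0869478731818365}
```

View pics/scene0.png

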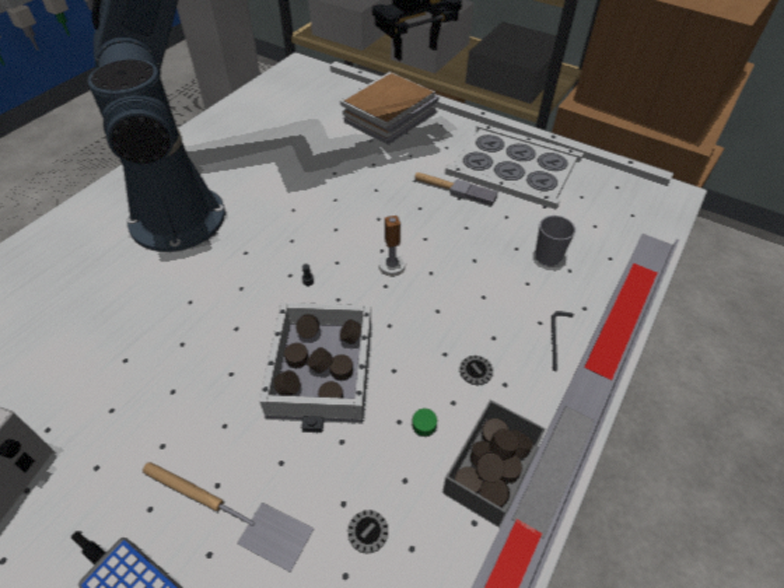

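View pics/side0.png

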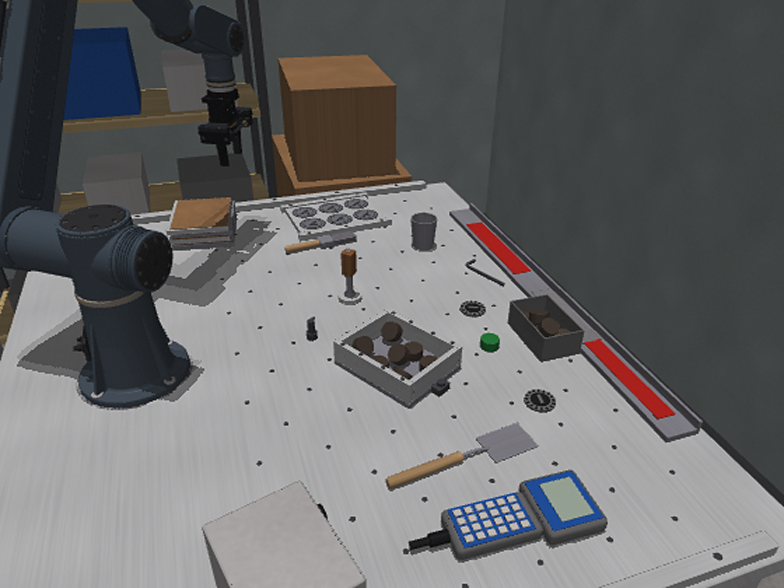

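The scene view shows the bolted frame at about (315,362) px with seven dark tablets and the toe clamp at (312,424). The tamper stands at (392,245), with the cap screw to its left at (307,275). The bin of dark discs at (495,460) has no toe clamp, and the green disc at (424,421) is the look-alike, so both stay untouched. Next I'll build an ortho view from depth.

```bash
cat >> h.py <<'E'
def ortho(P,img,x0,x1,y0,y1,res=0.0005):
    # remap top-down: colour of highest point
    h=int((x1-x0)/res);w=int((y1-y0)/res); O=np.zeros((h,w,3),np.uint8);Z=np.full((h,w),-1.)
    p=P.reshape(-1,3);c=img.reshape(-1,3);k=np.isfinite(p[:,0]);p=p[k];c=c[k]
    i=((x1-p[:,0])/res).astype(int);j=((y1-p[:,1])/res).astype(int)
    k=(i>=0)&(i<h)&(j>=0)&(j<w);o=np.argsort(p[k,2]);
    return i[k][o],j[k][o],p[k][o],c[k][o]
E
python3 - <<'E'
from h import *
a=robot.camera("scene");P=pts(a);I=a["image"]
# grip: brown pixels near tamper
def px(u,v): return P[int(v/1.4),int(u/1.4)].round(4)
for n,u,v in [("grip",392,228),("gript",392,218),("foot",385,268),("screw",307,270),("floor",320,340),("beaker",553,245)]: print(n,px(u,v))
w=P[130:260,170:340].reshape(-1,3);
k=(w[:,2]>.052)&(w[:,2]<.063);r=w[k]
m=np.median(r,0);r=r[np.abs(r-m)[:,:2].max(1)<.16]
box=cv2.minAreaRect((r[:,:2]*1000).astype(np.float32));print("rim",box,len(r))
g=P[150:180,268:292];gi=I[150:180,268:292]
k=(g[...,2]>.065)&(g[...,2]<.14);q=g[k];print("gripbox",np.percentile(q,[2,50,98],axis=0).round(4),cv2.minAreaRect((q[:,:2]*1000).astype(np.float32)))
t=q[q[:,2]>.126];print("top",len(t),t.mean(0),cv2.minAreaRect((t[:,:2]*1000).astype(np.float32)))
f=P[175:200,262:298].reshape(-1,3);f=f[(f[:,2]>.008)&(f[:,2]<.016)];print("foot",cv2.minEnclosingCircle((f[:,:2]*1000).astype(np.float32)))
save(I[205:305,180:275],"frame0.png",6);save(I[145:205,255:300],"tam.png",8)
E
```

```text
grip [0.4906 0.1227 0.1223]
gript [0.4802 0.1392 0.1295]
foot [0.481  0.1127 0.0124]
screw [0.367  0.0052 0.0405]
floor [ 0.4735 -0.1006  0.0102]
beaker [0.7572 0.3008 0.0664]
rim ((489.3885803222656, -112.4764404296875), (164.41537475585938, 135.1136474609375), 30.11533546447754) 715
gripbox [[0.469  0.1142 0.0717]
 [0.4879 0.1253 0.1116]
 [0.5    0.1431 0.1314]] ((483.26129150390625, 131.057861328125), (27.4813175201416, 30.034765243530273), 48.08528518676758)
top 70 [0.48315577 0.13095856 0.12855756] ((482.6102600097656, 131.76608276367188), (27.022186279296875, 28.128509521484375), 47.39400863647461)
foot ((482.97802734375, 131.70819091796875), 28.724868774414062)
```

View pics/frame0.png

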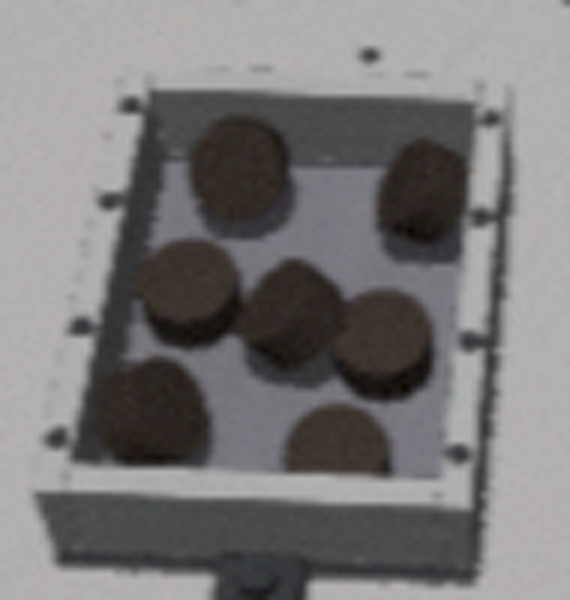

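The crop shows one tablet leaning on the far wall, which is +y at (240,165). One leans on the right wall at (425,190) and one on the left wall at (150,410). Flat ones are at (190,285), (385,340) and (340,440). The one in the middle, (295,310), rests on the rim of the flat one at (385,340).

```bash
python3 - <<'E'
from h import *
from scipy.spatial import cKDTree
a=robot.camera("scene");b=robot.camera("side")
P=pts(a);Q=pts(b)
w=P[205:305,180:275].reshape(-1,3);k=(w[:,2]>.053)&(w[:,2]<.063);r=w[k]
tr=cKDTree(r[:,:2]);r=r[[len(x)>5 for x in tr.query_ball_point(r[:,:2],.006)]]
box=cv2.minAreaRect((r[:,:2]*1000).astype(np.float32));print("rim",box,len(r))
c=np.array(box[0])/1000;(s0,s1),ang=box[1],np.deg2rad(box[2])
yaw=ang if s1>s0 else ang+np.pi/2   # direction of short side
ex=np.array([np.cos(yaw),np.sin(yaw)]);ey=np.array([-ex[1],ex[0]])
if ey@[0,1]<0: ex,ey=-ex,-ey
print("c",c,"ex",ex,"ey",ey)
np.savez("frame.npz",c=c,ex=ex,ey=ey)
R=5
out=[]
for X,I in((P,a["image"]),(Q,b["image"])):
    H=np.zeros((240*3//1,200*3,3),np.uint8)
    p=X.reshape(-1,3);col=I.reshape(-1,3);d=p[:,:2]-c;x=d@ex;y=d@ey
    k=np.isfinite(x)&(abs(x)<.098)&(abs(y)<.118)&(p[:,2]>0)
    x,y,z,col=x[k],y[k],p[k,2],col[k]
    for i in np.argsort(z):
        u=int((x[i]+.1)*3000);v=int((.12-y[i])*3000)
        cc=cv2.applyColorMap(np.uint8([[min(255,z[i]*1000*4)]]),cv2.COLORMAP_JET)[0,0]
        cv2.circle(H,(u,v),2,[int(t) for t in cc],-1)
    for g in range(-100,101,20):
        cv2.putText(H,str(g),(int((g+100)*3),12),0,.4,(255,255,255))
        cv2.putText(H,str(g),(0,int((120-g)*3)),0,.4,(255,255,255))
    out.append(H)
cv2.imwrite("pics/hm.png",cv2.resize(np.hstack(out),(800,480)))
E
```

```text
rim ((508.0366516113281, -144.99725341796875), (164.31199645996094, 206.12362670898438), 29.379968643188477) 1318
c [ 0.50803665 -0.14499725] ex [0.87138538 0.49059914] ey [-0.49059914  0.87138538]
```

View pics/hm.png

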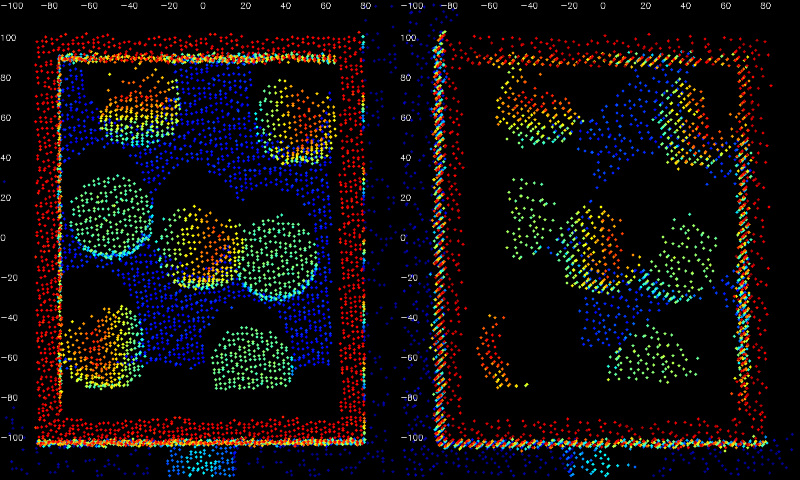

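Emit:
send_rows(increments=[0,0,-0.0234,1.71,-3.56,0,1,0,0,-0.0234,1.71,-3.56,0,1,0,0,-0.0234,1.71,-3.56,0,1,0,0,-0.0234,1.71,-3.56,0,1,0,0,-0.0234,1.71,-3.56,0,1,0,0,-0.0234,1.71,-3.56,0,1,0,0,-0.0234,1.71,-3.56,0,1,0,0,-0.0234,1.71,-3.56,0,1,0,0,-0.0234,1.71,-3.56,0,1,0,0,-0.0234,1.71,-3.56,0,1,0,0,-0.0234,1.71,-3.56,0,1,0,0,-0.0234,1.71,-3.56,0,1,0,0,0,0,0,0,1,0,0,0,0,0,0,1], newtons=45)

```text
time: 1.42
position: [0.4847, 0.1304, 0.2306]
tool_rot: [0.365, 0.931, 0.0, 0.0]
ft_force: [-0.5, 0.2, 0.4]
grip_width: 0.0871
grip_force: 0.0
```

```bash
python3 - <<'E'
from h import *
from scipy.spatial.transform import Rotation as R
o=robot.get_obs();print(o["time"],o["position"],R.from_quat(o["tool_rot"]).as_matrix().round(3),o["ft_force"],o["q"])
# tablet planes in frame mm
f=np.load("frame.npz");p=np.load("c0.npz")["ps"][200:310,175:280].reshape(-1,3)
d=p[:,:2]-f["c"];L=np.c_[d@f["ex"],d@f["ey"],p[:,2]]*1000
for n,x,y in[("1",47,57),("2",-50,-53),("7",-30,66),("6",-4,-4),("5",38,-10),("3",-45,11),("4",25,-60)]:
    k=(np.hypot(L[:,0]-x,L[:,1]-y)<24)&(L[:,2]>20)&(abs(L[:,0])<69)&(abs(L[:,1])<88);q=L[k]
    best=None;rng=np.random.default_rng(0)
    for _ in range(500):
        s=q[rng.choice(len(q),3,False)];nn=np.cross(s[1]-s[0],s[2]-s[0])
        if np.linalg.norm(nn)<50: continue
        nn/=np.linalg.norm(nn);i=abs((q-s[0])@nn)<1
        if best is None or i.sum()>best.sum():best=i
    t=q[best];m=t.mean(0);nn=np.linalg.svd(t-m)[2][2];nn*=np.sign(nn[2])
    print(n,len(q),best.sum(),"facemid",m.round(0),"n",nn.round(2),"tilt",np.degrees(np.arccos(nn[2])).round(),"centre",(m-11*nn).round(0),"zmax",np.percentile(q[:,2],98).round())
E
```

```text
1.4167 [0.48470725 0.13040977 0.23055308] [[-0.734  0.68   0.   ]
 [ 0.68   0.734  0.   ]
 [-0.     0.    -1.   ]] [-0.49476524  0.19268352  0.392584  ] [ 3.97277872e-02  3.62617112e-01  1.73634210e+00  2.16420429e-04
  1.04228642e+00 -7.84010559e-01]
1 210 73 facemid [41. 59. 40.] n [-0.77  0.01  0.64] tilt 50.0 centre [49. 59. 33.] zmax 53.0
2 280 113 facemid [-41. -53.  39.] n [0.78 0.   0.63] tilt 51.0 centre [-49. -53.  32.] zmax 53.0
7 233 95 facemid [-31.  61.  38.] n [-0.01 -0.77  0.64] tilt 50.0 centre [-31.  70.  31.] zmax 53.0
6 230 85 facemid [-6. -1. 39.] n [-0.62  0.12  0.77] tilt 39.0 centre [ 1. -2. 31.] zmax 51.0
5 248 96 facemid [ 38. -10.  31.] n [0. 0. 1.] tilt 0.0 centre [ 38. -10.  20.] zmax 42.0
3 221 98 facemid [-46.  12.  31.] n [-0.01 -0.01  1.  ] tilt 0.0 centre [-46.  12.  20.] zmax 34.0
4 178 93 facemid [ 26. -60.  31.] n [0.02 0.02 1.  ] tilt 1.0 centre [ 25. -61.  20.] zmax 34.0
```

Emit:
send_rows(increments=[0,0,0.01,-0.15,0.1,-3.5,1,0,0,0,0,0,-3.5,1,0,0,0,0,0,-3.5,1,0,0,0,0,0,-3.6,1,0,0,0,0,0,0,1,0,0,0,0,0,0,0.25,0,0,0,0,0,0,0.25,0,0,0,0,0,0,0.1,0,0,0,0,0,0,0.1,0,0,0,0,0,0,0.1], newtons=50)

```text
time: 2.25
position: [0.4834, 0.1336, 0.0917]
tool_rot: [0.358, 0.934, 0.001, 0.002]
ft_force: [-0.3, -0.1, 0.7]
grip_width: 0.0615
grip_force: 0.0
```

Emit:
send_rows(increments=[0,0,0,0,0,0,0.1,0,0,0,0,0,0,0.1,0,0,0,0,0,0,0.1,0,0,0,0,0,0,0.1,0,0,0,0,0,0,0.1,0,0,0,0,0,0,0.1,0,0,0,0,0,0,0.1,0,0,0,0,0,0,0.1], newtons=50)

```text
time: 2.92
position: [0.4821, 0.1333, 0.0896]
tool_rot: [0.358, 0.934, -0.0, -0.0]
ft_force: [-0.6, -0.8, 1.9]
grip_width: 0.0274
grip_force: 49.7
```

Emit:
send_rows(increments=[0,0,0,0,0,3,0.1,0,0,0,0,0,3,0.1,0,0,0,0,0,3,0.1,0,0,0,0.44,-2.97,0,0.1,0,0,0,0.44,-2.97,0,0.1,0,0,0,0.44,-2.97,0,0.1,0,0,0,0.44,-2.97,0,0.1,0,0,0,0.44,-2.97,0,0.1,0,0,0,0.44,-2.97,0,0.1,0,0,0,0.44,-2.97,0,0.1,0,0,0,0,0,0,0.1,0,0,0,0,0,0,0.1,0,0,0,0,0,0,0.1])

```text
time: 4.0
position: [0.5115, -0.074, 0.1784]
tool_rot: [0.359, 0.933, 0.0, -0.002]
ft_force: [-0.3, 0.5, -4.3]
grip_width: 0.028
grip_force: 49.7
```

```bash
python3 - <<'E'
from h import *
a=robot.camera("scene");I=a["image"];P=pts(a);o=robot.get_obs();print(o["position"],o["ft_force"],o["moment"])
save(I[150:310,150:320],"above.png",3.5)
f=np.load("frame.npz")
q=P[150:310,150:320].reshape(-1,3)
k=(abs(q[:,0]-.513)<.05)&(abs(q[:,1]+.0745)<.05)&(q[:,2]>.09)&(q[:,2]<.112);r=q[k];print(k.sum(),np.percentile(r[:,2],[5,50,95]))
t=r[r[:,2]>.099];print("foot",cv2.minEnclosingCircle((t[:,:2]*1000).astype(np.float32)))
E
```

```text
[ 0.51151599 -0.07351109  0.17858035] [ 0.44168882 -0.07039256 -5.48371184] [-0.01117557  0.03974917 -0.00873156]
327 [0.09313002 0.09982434 0.10950046]
foot ((511.9739990234375, -74.13539123535156), 28.168582916259766)
```

View pics/above.png

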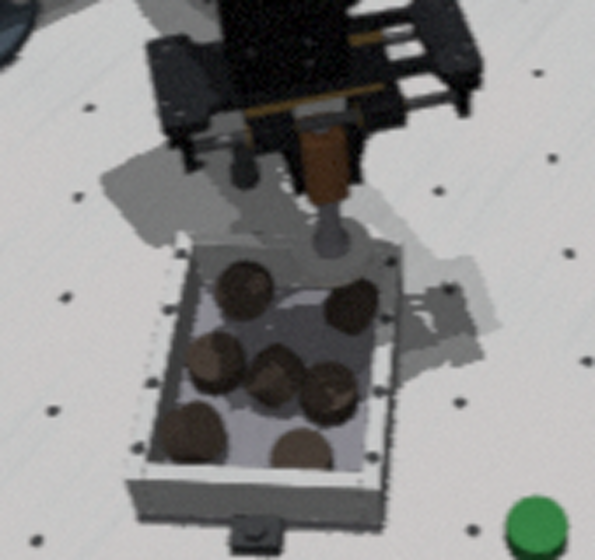

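The tamper hangs above the frame's +x/+y corner with its foot at about (330,250). The tablets are unchanged. The foot axis agrees with the TCP to about 0.6 mm.

Emit:
send_rows(increments=[0,0,0,0,0,-1.5,0.1,0,0,0,0,0,-1.5,0.1,0,0,0,0,0,0,0.1,0,0,0,0,0,-0.2,0.1,0,0,0,0,0,0,0.1])

```text
time: 4.47
position: [0.5128, -0.0738, 0.1476]
tool_rot: [0.358, 0.934, 0.0, -0.0]
ft_force: [0.4, 0.1, -4.9]
grip_width: 0.0277
grip_force: 49.7
```

Emit:
send_rows(increments=[0,0,0,0,0,-0.1,0.1,0,0,0,0,0,-0.1,0.1,0,0,0,0,0,0,0.1])

```text
time: 4.72
position: [0.5132, -0.0746, 0.146]
tool_rot: [0.358, 0.934, -0.0, 0.0]
ft_force: [0.2, 0.3, -4.2]
grip_width: 0.0274
grip_force: 49.7
```

Emit:
send_rows(increments=[0,0,0,0,0,-0.1,0.1,0,0,0,0,0,0,0.1])

```text
time: 4.88
position: [0.5132, -0.0747, 0.1448]
tool_rot: [0.358, 0.934, 0.0, 0.0]
ft_force: [-0.4, 0.3, -4.4]
grip_width: 0.0278
grip_force: 49.7
```

Emit:
send_rows(increments=[0,0,0,0,0,-0.1,0.1,0,0,0,0,0,0,0.1])

```text
time: 5.05
position: [0.5137, -0.0748, 0.144]
tool_rot: [0.358, 0.934, 0.0, 0.001]
ft_force: [0.3, -0.1, -2.2]
grip_width: 0.0278
grip_force: 49.7
```

Emit:
send_rows(increments=[0,0,0,0,0,-0.1,0.1,0,0,0,0,0,0,0.1])

```text
time: 5.22
position: [0.514, -0.0749, 0.1433]
tool_rot: [0.358, 0.934, 0.0, 0.001]
ft_force: [0.2, -0.1, 1.6]
grip_width: 0.0277
grip_force: 49.7
```

Emit:
send_rows(increments=[0,0,0,0,0,-0.2,0.1,0,0,0,-0.26,-0.15,-0.1,0.1,0,0,0,-0.26,-0.15,-0.1,0.1,0,0,0,0,0,0,0.1])

```text
time: 5.55
position: [0.513, -0.0784, 0.1416]
tool_rot: [0.359, 0.933, 0.002, 0.007]
ft_force: [3.9, 2.8, 11.1]
grip_width: 0.0278
grip_force: 49.7
```

Emit:
send_rows(increments=[0,0,0,-0.26,-0.15,-0.1,0.1,0,0,0,-0.26,-0.15,-0.1,0.1,0,0,0,0,0,0,0.1])

```text
time: 5.8
position: [0.5111, -0.0819, 0.1416]
tool_rot: [0.36, 0.933, 0.002, 0.011]
ft_force: [5.9, 4.8, 20.2]
grip_width: 0.0278
grip_force: 49.8
```

Emit:
send_rows(increments=[0,0,0,-0.26,-0.15,0,0.1,0,0,0,-0.26,-0.15,0,0.1,0,0,0,0,0,0,0.1])

```text
time: 6.05
position: [0.5062, -0.0857, 0.1428]
tool_rot: [0.359, 0.933, 0.002, 0.011]
ft_force: [3.5, 2.5, 29.7]
grip_width: 0.0276
grip_force: 49.8
```

Emit:
send_rows(increments=[0,0,0,-0.26,-0.15,0,0.1,0,0,0,-0.26,-0.15,0,0.1,0,0,0,0,0,0,0.1])

```text
time: 6.3
position: [0.499, -0.0899, 0.1431]
tool_rot: [0.358, 0.934, -0.001, 0.01]
ft_force: [-2.1, -1.6, 36.3]
grip_width: 0.0278
grip_force: 49.8
```

Emit:
send_rows(increments=[0,0,0,0,0,0.5,0.1,0,0,0,0,0,0,0.1])

```text
time: 6.47
position: [0.4926, -0.0874, 0.1434]
tool_rot: [0.358, 0.934, -0.001, 0.001]
ft_force: [-4.2, -3.0, 13.8]
grip_width: 0.0276
grip_force: 49.7
```

```bash
python3 - <<'E'
from h import *
a=robot.camera("side");I=a["image"];b=robot.camera("scene");o=robot.get_obs();print(o["position"],o["ft_force"],o["moment"])
save(np.hstack([I[190:300,225:340],b["image"][190:300,170:285]]),"t1.png",3.4)
E
```

```text
[ 0.49188012 -0.08762577  0.14301984] [-4.42473479 -2.62406823 15.76314583] [-0.65217308  0.82178901  0.00719492]
```

View pics/t1.png

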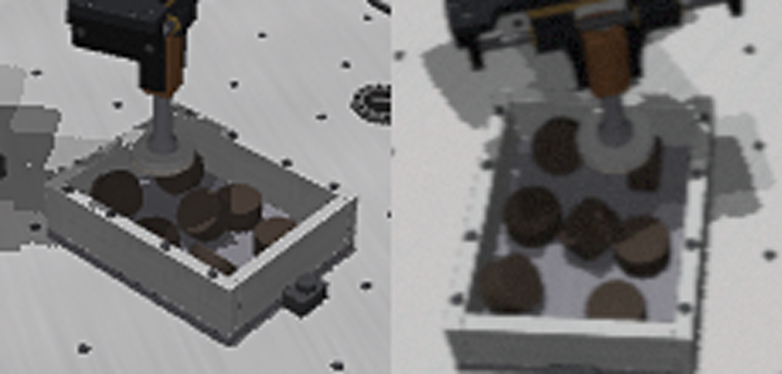

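The foot at (612,130) in the right half has pulled T1 at (645,165) almost upright, standing on its rim instead of sliding out. I can tip it on over toward -x, since the floor there is free.

Emit:
send_rows(increments=[0,0,0,-0.26,-0.15,0,0.1,0,0,0,-0.26,-0.15,0,0.1,0,0,0,0,0,0,0.1])

```text
time: 6.82
position: [0.4852, -0.0899, 0.1414]
tool_rot: [0.358, 0.934, -0.001, -0.002]
ft_force: [-2.8, -2.5, 7.8]
grip_width: 0.0274
grip_force: 49.7
```

Emit:
send_rows(increments=[0,0,0,-0.26,-0.15,0,0.1,0,0,0,-0.26,-0.15,0,0.1,0,0,0,0,0,0,0.1])

```text
time: 7.07
position: [0.4823, -0.0925, 0.1415]
tool_rot: [0.359, 0.933, 0.001, 0.001]
ft_force: [1.7, 1.1, 2.4]
grip_width: 0.0276
grip_force: 49.7
```

```bash
cat >> h.py <<'E'
F=np.load("frame.npz")
def local(p): d=p[...,:2]-F["c"]; return np.stack([d@F["ex"],d@F["ey"],p[...,2]],-1)*1000
def tabs(guess,rad=24):
    out=[]
    L=np.concatenate([local(pts(robot.camera(n))).reshape(-1,3) for n in("scene","side")]) if 0 else local(pts(robot.camera("scene"))).reshape(-1,3)
    rng=np.random.default_rng(0)
    for n,x,y in guess:
        k=(np.hypot(L[:,0]-x,L[:,1]-y)<rad)&(L[:,2]>20)&(L[:,2]<60)&(abs(L[:,0])<69)&(abs(L[:,1])<88);q=L[k]
        if len(q)<20: print(n,"few",len(q));continue
        best=np.zeros(len(q),bool)
        for _ in range(400):
            s=q[rng.choice(len(q),3,False)];nn=np.cross(s[1]-s[0],s[2]-s[0])
            if np.linalg.norm(nn)<50: continue
            nn/=np.linalg.norm(nn);i=abs((q-s[0])@nn)<1
            if i.sum()>best.sum():best=i
        t=q[best];m=t.mean(0);nn=np.linalg.svd(t-m)[2][2];nn*=np.sign(nn[2])
        print(n,len(q),best.sum(),"mid",m.round(0),"n",nn.round(2),"tilt",np.degrees(np.arccos(nn[2])).round(),"zmax",np.percentile(q[:,2],98).round())
    return L
E
python3 - <<'E'
from h import *
o=robot.get_obs();print(o["time"],local(o["position"]),o["ft_force"])
tabs([("1",40,59)],30)
E
```

```text
7.0667 [  3.28448431  58.35578564 141.51121   ] [1.73020348 1.10271998 2.37602084]
1 127 36 mid [30. 41. 41.] n [ 0.05 -0.87  0.5 ] tilt 60.0 zmax 59.0
```

Emit:
send_rows(increments=[0,0,0,0,0,1.5,0.1,0,0,0,0,0,3.5,0.1,0,0,0,-1.5,-0.8,3,0.1,0,0,0,-1.5,-0.8,0,0.1,0,0,0,0,0,0,0.1])

```text
time: 7.53
position: [0.4485, -0.1086, 0.2215]
tool_rot: [0.358, 0.934, -0.001, -0.002]
ft_force: [-0.8, 1.0, -5.3]
grip_width: 0.0276
grip_force: 49.7
```

```bash
python3 - <<'E'
from h import *
o=robot.get_obs();print(o["time"],local(o["position"]),o["ft_force"])
for n in("scene","side"):
    c=robot.camera(n);L=local(pts(c)).reshape(-1,3)
    G=np.full((12,20),-1)
    for x,y,z in L[(L[:,2]<62)]:
        if 0<=x<80 and 30<=y<90: G[11-int((y-30)//5),int(x//4)]=max(G[11-int((y-30)//5),int(x//4)],z)
    print(n);print("\n".join(" ".join("%3d"%v for v in r) for r in G))
    if n=="side": save(c["image"][190:300,225:340],"t1b.png",4)
E
```

```text
7.5333 [-34.0343012   60.92564021 221.4994757 ] [-0.78224209  1.00105955 -5.25245908]
scene
 54  50  40  51  55  51  56  35  41  56  49  57  40  58  42  54  55  -1  58  57
  9  10   8  11  -1  -1  -1  -1  -1   5   7   9  10   7   7   6  10  57  56  60
 10  10   9   7  -1  -1  -1  -1  -1  10   9   9  10  10  11   8  10  55  56  58
  8  10   7   7  -1  -1  -1  -1  -1  10  11  10  11   9   9  11   9  57  55  60
  8  11   9   7  46  47  47  49  -1  46   8   8  11   9  11   8  -1  56  58  58
  8  10   9   8  50  49  50  48  52  49  10  10   8   8   9   9  -1  57  56  57
  9   7   8   8  -1  50  50  -1  49  51  48   8   9  11  10  11  -1  57  58  57
 10  13   7   9  -1  52  50  52  49  54  47   8  11  11   9   8   8  56  57  57
 11   8  10  10   9  50  51  50  47  48  45   9  10   9   9   8   9  55  58  59
 10   9  10   6  11  45  46  47  45  47  46   9   8  10  13   8   9  -1  58  60
 10  10   8   8  10  38  42  37  40  43  36  11   9   8  11   7  10  59  55  60
 -1   7   8   8   8  29   8   8   9  -1   9   9   9  10   9  10  -1  53  59  57
side
 60  54  52  55  48  57  58  47  48  56  58
[... 216 characters left out ...]
  12  -1  -1  -1  -1  -1  -1  -1  -1  -1  -1  -1  58  58  59
  8   9   9  37  48  49  -1  -1  47  48  -1  -1  -1  -1  -1  -1  -1  54  59  59
 10   9  11  -1  48  53  50  52  51  52  -1  -1  -1  -1  -1  -1  -1  58  58  -1
 12  13   9  10  37  50  53  51  52  53  -1  -1  -1  -1  -1  -1  -1  59  59  61
 13  11  11  10  52  47  50  52  54  53  -1   8  -1   8  10  -1  10  54  58  57
 12  -1  12  12  54  51  52  49  50  50  -1  -1  -1  10  12  11  10  54  58  61
 11  12  11  12  53  44  48  50  48  47  47  -1  -1  10  10   8  44  58  59  58
 -1  11  11  -1  33  42  47  30  42  46  38  -1  -1  11  -1  13  -1  52  59  59
 14  13  -1  -1  31  -1  28  41  32  -1  -1  -1  -1  -1  10  10  13  55  61  60
```

View pics/t1b.png

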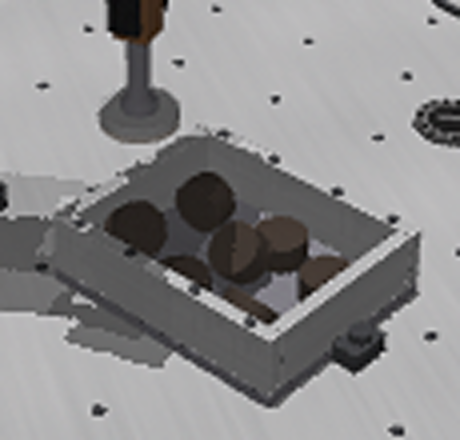

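T1 stands on its rim at about (205,200) px, spanning x 18–40 and y 38–80 in the frame. My plan for each leaner is to stand it up, draw it a little from the wall, tip it back at a shallower lean, then press straight down. T6 goes first.

Emit:
send_rows(increments=[0,0,0,3.3,-1.87,0,0.1,0,0,0,3.3,-1.87,0,0.1,0,0,0,0,0,-3.5,0.1,0,0,0,0,0,-3.5,0.1,0,0,0,0,0,-0.4,0.1,0,0,0,0,0,0,0.1,0,0,0,0,0,0,0.1])

```text
time: 8.22
position: [0.5175, -0.1454, 0.147]
tool_rot: [0.358, 0.934, 0.0, -0.001]
ft_force: [0.3, -0.2, -3.6]
grip_width: 0.0278
grip_force: 50.0
```

Emit:
send_rows(increments=[0,0,0,0,0,-0.2,0.1,0,0,0,0,0,-0.2,0.1,0,0,0,0,0,0,0.1])

```text
time: 8.47
position: [0.5183, -0.1461, 0.1448]
tool_rot: [0.358, 0.934, -0.0, 0.001]
ft_force: [-0.1, 0.3, -4.2]
grip_width: 0.0279
grip_force: 50.0
```

Emit:
send_rows(increments=[0,0,0,0,0,-0.1,0.1,0,0,0,0,0,-0.1,0.1,0,0,0,0,0,0,0.1])

```text
time: 8.72
position: [0.5177, -0.146, 0.1419]
tool_rot: [0.358, 0.934, -0.0, 0.0]
ft_force: [0.4, 0.7, -5.3]
grip_width: 0.0276
grip_force: 50.0
```

Emit:
send_rows(increments=[0,0,0,0,0,-0.1,0.1,0,0,0,0,0,-0.1,0.1,0,0,0,0,0,0,0.1])

```text
time: 8.97
position: [0.5181, -0.1463, 0.1399]
tool_rot: [0.358, 0.934, -0.0, 0.001]
ft_force: [-0.4, -0.5, -1.9]
grip_width: 0.0275
grip_force: 50.0
```

Emit:
send_rows(increments=[0,0,0,-0.05,-0.03,-0.15,0.1,0,0,0,-0.05,-0.03,-0.15,0.1,0,0,0,0,0,0,0.1])

```text
time: 9.22
position: [0.5184, -0.1475, 0.1387]
tool_rot: [0.358, 0.934, -0.0, 0.002]
ft_force: [-1.2, 0.2, 9.6]
grip_width: 0.0277
grip_force: 50.0
```

Emit:
send_rows(increments=[0,0,0,-0.05,-0.03,-0.15,0.1,0,0,0,-0.05,-0.03,-0.15,0.1,0,0,0,0,0,0,0.1])

```text
time: 9.47
position: [0.5166, -0.1476, 0.1347]
tool_rot: [0.358, 0.934, -0.0, 0.001]
ft_force: [0.0, -0.2, -4.5]
grip_width: 0.0277
grip_force: 50.0
```

Emit:
send_rows(increments=[0,0,0,-0.05,-0.03,-0.2,0.1,0,0,0,-0.05,-0.03,-0.2,0.1,0,0,0,0,0,0,0.1])

```text
time: 9.72
position: [0.5136, -0.1473, 0.1283]
tool_rot: [0.358, 0.934, 0.0, -0.002]
ft_force: [-0.4, -0.4, -4.4]
grip_width: 0.0279
grip_force: 50.0
```

Emit:
send_rows(increments=[0,0,0,-0.05,-0.03,-0.2,0.1,0,0,0,-0.05,-0.03,-0.2,0.1,0,0,0,0,0,0,0.1])

```text
time: 9.97
position: [0.5132, -0.1482, 0.1247]
tool_rot: [0.358, 0.934, 0.0, -0.001]
ft_force: [1.0, 0.6, -5.1]
grip_width: 0.0279
grip_force: 50.0
```

Emit:
send_rows(increments=[0,0,0,-0.05,-0.03,-0.15,0.1,0,0,0,-0.05,-0.03,-0.15,0.1,0,0,0,0,0,0,0.1])

```text
time: 10.22
position: [0.5124, -0.1489, 0.1222]
tool_rot: [0.358, 0.934, 0.0, -0.0]
ft_force: [-0.6, 0.8, -5.0]
grip_width: 0.0279
grip_force: 50.0
```

Emit:
send_rows(increments=[0,0,0,0,0,-0.15,0.1,0,0,0,0,0,-0.1,0.1,0,0,0,0,0,0,0.1])

```text
time: 10.47
position: [0.5128, -0.1491, 0.1216]
tool_rot: [0.358, 0.934, -0.0, 0.0]
ft_force: [-1.2, 1.0, 6.9]
grip_width: 0.0276
grip_force: 50.0
```

Emit:
send_rows(increments=[0,0,0,0,0,3,0.1,0,0,0,0,0,3,0.1,0,0,0,-3.2,1.3,0,0.1,0,0,0,-3.0,1.3,0,0.1,0,0,0,0,1,0,0.1,0,0,0,0,0,0,0.1])

```text
time: 10.97
position: [0.447, -0.1099, 0.1798]
tool_rot: [0.358, 0.934, 0.001, -0.003]
ft_force: [0.5, 0.3, -4.4]
grip_width: 0.028
grip_force: 50.0
```

```bash
python3 - <<'E'
from h import *
o=robot.get_obs();print(o["time"],local(o["position"]),o["ft_force"])
tabs([("7",-31,66),("6",-6,-4),("5",38,-10),("3",-45,11)])
E
```

```text
10.9667 [-36.00244362  60.5536599  179.76813869] [ 0.46851809  0.30017053 -4.36490965]
7 187 75 mid [-33.  59.  36.] n [-0.03 -0.78  0.63] tilt 51.0 zmax 50.0
6 218 93 mid [-2. -2. 31.] n [-0.01  0.05  1.  ] tilt 3.0 zmax 34.0
5 243 116 mid [ 38. -10.  31.] n [ 0.02 -0.01  1.  ] tilt 1.0 zmax 33.0
3 217 88 mid [-47.  12.  30.] n [0.04 0.   1.  ] tilt 2.0 zmax 33.0
```

Emit:
send_rows(increments=[0,0,0,0.76,-0.32,-1.6,0.1,0,0,0,0,0,-1.6,0.1,0,0,0,0,0,-0.2,0.1,0,0,0,0,0,-0.1,0.1,0,0,0,0,0,0,0.1])

```text
time: 11.43
position: [0.4587, -0.1164, 0.1451]
tool_rot: [0.358, 0.934, 0.0, -0.0]
ft_force: [-0.1, -0.8, -4.5]
grip_width: 0.028
grip_force: 50.0
```

Emit:
send_rows(increments=[0,0,0,0,0,-0.15,0.1,0,0,0,0,0,-0.15,0.1,0,0,0,0,0,0,0.1])

```text
time: 11.68
position: [0.4586, -0.1159, 0.1432]
tool_rot: [0.358, 0.934, 0.0, 0.0]
ft_force: [-1.5, 1.7, 4.8]
grip_width: 0.0278
grip_force: 50.0
```

Emit:
send_rows(increments=[0,0,0,0,0,-0.15,0.1,0,0,0,0,0,-0.1,0.1,0,0,0,0,0,0,0.1])

```text
time: 11.93
position: [0.4588, -0.1157, 0.1421]
tool_rot: [0.359, 0.933, 0.001, 0.001]
ft_force: [-1.4, 4.3, 16.0]
grip_width: 0.0277
grip_force: 50.0
```

Emit:
send_rows(increments=[0,0,0,-0.15,0.26,-0.1,0.1,0,0,0,-0.15,0.26,-0.1,0.1,0,0,0,0,0,0,0.1])

```text
time: 12.18
position: [0.4551, -0.1107, 0.1381]
tool_rot: [0.358, 0.934, -0.0, 0.0]
ft_force: [-0.9, -0.3, -5.7]
grip_width: 0.0278
grip_force: 50.0
```

Emit:
send_rows(increments=[0,0,0,-0.1,0.17,-0.1,0.1,0,0,0,0,0,0,0.1])

```text
time: 12.35
position: [0.4539, -0.109, 0.1362]
tool_rot: [0.358, 0.934, 0.0, -0.001]
ft_force: [-1.2, -0.0, -4.4]
grip_width: 0.0277
grip_force: 50.0
```

Pressing and pushing toward the wall kicked T7's foot out. I'll follow it down.

Emit:
send_rows(increments=[0,0,0,0,0,-0.2,0.1,0,0,0,0,0,-0.2,0.1,0,0,0,0,0,-0.2,0.1,0,0,0,0,0,0,0.1])

```text
time: 12.68
position: [0.4541, -0.1092, 0.1299]
tool_rot: [0.358, 0.934, 0.0, -0.001]
ft_force: [0.4, -0.4, -4.8]
grip_width: 0.0275
grip_force: 50.0
```

Emit:
send_rows(increments=[0,0,0,0,0,-0.2,0.1,0,0,0,0,0,-0.2,0.1,0,0,0,0,0,-0.2,0.1,0,0,0,0,0,0,0.1])

```text
time: 13.02
position: [0.4541, -0.1092, 0.1241]
tool_rot: [0.358, 0.934, 0.0, -0.0]
ft_force: [0.3, -0.9, -4.9]
grip_width: 0.0276
grip_force: 50.0
```

Emit:
send_rows(increments=[0,0,0,0,0,-0.2,0.1,0,0,0,0,0,-0.1,0.1,0,0,0,0,0,0,0.1])

```text
time: 13.27
position: [0.4544, -0.1093, 0.1217]
tool_rot: [0.358, 0.934, -0.0, 0.0]
ft_force: [-0.6, -0.1, -2.5]
grip_width: 0.0279
grip_force: 50.0
```

Emit:
send_rows(increments=[0,0,0,0,0,0.45,0.1,0,0,0,0,0,0,0.1,0,0,0,0.7,0.4,0,0.1,0,0,0,0.6,0.35,0,0.1,0,0,0,0.35,0.2,0,0.1,0,0,0,0.35,0.2,0,0.1,0,0,0,0.35,0.2,0,0.1,0,0,0,0.35,0.2,0,0.1,0,0,0,0,0,0,0.1])

```text
time: 14.02
position: [0.4823, -0.0935, 0.126]
tool_rot: [0.358, 0.934, 0.0, 0.001]
ft_force: [0.3, 1.2, -5.2]
grip_width: 0.0275
grip_force: 50.0
```

Emit:
send_rows(increments=[0,0,0,0.35,0.2,0,0.1,0,0,0,0.35,0.2,0,0.1,0,0,0,0.35,0.2,0,0.1,0,0,0,0,0,0,0.1,0,0,0,0,0,0,0.1])

```text
time: 14.43
position: [0.4921, -0.0877, 0.1261]
tool_rot: [0.358, 0.934, -0.0, 0.0]
ft_force: [0.3, 0.3, -5.0]
grip_width: 0.0277
grip_force: 50.0
```

```bash
python3 - <<'E'
from h import *
o=robot.get_obs();print(o["time"],local(o["position"]),o["ft_force"])
L=tabs([("1",48,59)])
E
```

```text
14.4333 [ 14.22031856  57.74431475 126.06598309] [ 0.25641514  0.267407   -4.97296728]
1 211 59 mid [48. 51. 47.] n [-0.01 -0.26  0.96] tilt 15.0 zmax 53.0
```

Emit:
send_rows(increments=[0,0,0,-0.2,-0.1,1.5,0.1,0,0,0,0,0,1.5,0.1,0,0,0,0,0,1.5,0.1,0,0,0,0,0,0,0.1])

```text
time: 14.82
position: [0.4913, -0.0895, 0.1733]
tool_rot: [0.358, 0.934, -0.0, 0.003]
ft_force: [0.7, -0.2, -4.9]
grip_width: 0.0277
grip_force: 50.0
```

```bash
python3 - <<'E'
from h import *
o=robot.get_obs();print(o["time"],local(o["position"]),o["ft_force"])
L=tabs([("1",48,59)])
k=(abs(L[:,1]-58)<6)&(L[:,0]>0)&(L[:,0]<72)&(L[:,2]<62)
for x in range(0,72,6):
    m=k&(abs(L[:,0]-x)<3);print(x,np.round(np.percentile(L[m,2],[10,90])) if m.any() else None,end="; ")
E
```

```text
14.8167 [ 12.66696765  56.5537997  173.34982879] [ 0.65134737 -0.22270447 -4.87099474]
1 136 36 mid [55. 52. 49.] n [-0.16 -0.19  0.97] tilt 14.0 zmax 52.0
0 [ 8. 10.]; 6 [ 8. 10.]; 12 [ 7. 11.]; 18 [ 7. 10.]; 24 [ 7. 10.]; 30 [ 7. 11.]; 36 [ 8. 10.]; 42 [13. 45.]; 48 [49. 51.]; 54 [49. 50.]; 60 [49. 52.]; 66 [42. 51.];
```

T1 slid instead of tipping and now stands at x 44–66. I'll catch only its near top corner with the foot's edge and draw -x, so it topples about its near bottom corner.

Emit:
send_rows(increments=[0,0,0,0.54,0.4,0,0.1,0,0,0,0,0,-1.5,0.1,0,0,0,0,0,-1.3,0.1,0,0,0,0,0,0,0.1,0,0,0,0,0,0,0.1])

```text
time: 15.28
position: [0.4947, -0.0842, 0.1419]
tool_rot: [0.358, 0.934, 0.0, -0.001]
ft_force: [0.3, -0.3, -4.3]
grip_width: 0.0277
grip_force: 50.0
```

Emit:
send_rows(increments=[0,0,0,0,0,-0.15,0.1,0,0,0,0,0,-0.15,0.1,0,0,0,0,0,0,0.1])

```text
time: 15.53
position: [0.4956, -0.0852, 0.141]
tool_rot: [0.358, 0.934, -0.0, 0.001]
ft_force: [-1.6, -0.7, 2.3]
grip_width: 0.0275
grip_force: 50.0
```

```bash
python3 - <<'E'
from h import *
o=robot.get_obs();print(o["time"],local(o["position"]),o["ft_force"])
L=local(pts(robot.camera("scene"))).reshape(-1,3)
k=(abs(L[:,1]-45)<5)&(L[:,0]>0)&(L[:,0]<72)&(L[:,2]<62)
for x in range(30,72,3):
    m=k&(abs(L[:,0]-x)<1.5);print(x,np.round(np.percentile(L[m,2],[10,90])) if m.any() else None,end="; ")
E
```

```text
15.5333 [ 18.5192801   58.17521199 140.96663496] [-1.58713986 -0.7119011   2.32533039]
30 [7. 9.]; 33 [ 9. 61.]; 36 [ 8. 41.]; 39 [ 9. 42.]; 42 [ 8. 60.]; 45 [37. 56.]; 48 [ 8. 48.]; 51 [ 9. 47.]; 54 [26. 50.]; 57 [ 9. 48.]; 60 [10. 49.]; 63 [ 9. 50.]; 66 [24. 47.]; 69 None;
```

Emit:
send_rows(increments=[0,0,0,-0.26,-0.15,-0.1,0.1,0,0,0,-0.26,-0.15,-0.1,0.1,0,0,0,-0.26,-0.15,-0.1,0.1,0,0,0,0,0,0,0.1])

```text
time: 15.92
position: [0.4889, -0.0906, 0.1393]
tool_rot: [0.358, 0.934, -0.0, 0.003]
ft_force: [-2.1, -2.1, 12.8]
grip_width: 0.0275
grip_force: 50.0
```

Emit:
send_rows(increments=[0,0,0,-0.26,-0.15,-0.1,0.1,0,0,0,-0.26,-0.15,-0.1,0.1,0,0,0,-0.26,-0.15,-0.1,0.1,0,0,0,0,0,0,0.1])

```text
time: 16.25
position: [0.479, -0.0938, 0.1342]
tool_rot: [0.359, 0.934, 0.0, -0.0]
ft_force: [0.7, -0.1, -5.2]
grip_width: 0.028
grip_force: 50.0
```

```bash
python3 - <<'E'
from h import *
o=robot.get_obs();print(o["time"],local(o["position"]),o["ft_force"])
c=robot.camera("scene");L=local(pts(c)).reshape(-1,3)
for y in(45,55):
  k=(abs(L[:,1]-y)<5)&(L[:,0]>0)&(L[:,0]<72)&(L[:,2]<62)
  for x in range(12,72,3):
    m=k&(abs(L[:,0]-x)<1.5);print(x,np.round(np.median(L[m,2])) if m.any() else None,end="; ")
  print()
E
```

```text
16.25 [ -0.24050894  58.85096132 134.16425626] [ 0.68719856 -0.14357335 -5.1505814 ]
12 33.0; 15 10.0; 18 53.0; 21 51.0; 24 48.0; 27 11.0; 30 23.0; 33 35.0; 36 40.0; 39 41.0; 42 44.0; 45 49.0; 48 44.0; 51 27.0; 54 21.0; 57 36.0; 60 29.0; 63 12.0; 66 11.0; 69 None; 
12 52.0; 15 55.0; 18 10.0; 21 32.0; 24 11.0; 27 44.0; 30 43.0; 33 47.0; 36 49.0; 39 51.0; 42 53.0; 45 54.0; 48 50.0; 51 44.0; 54 40.0; 57 34.0; 60 34.0; 63 21.0; 66 27.0; 69 55.0;
```

Emit:
send_rows(increments=[0,0,0,0,0,2.5,0.1,0,0,0,0.9,0.5,0,0.1,0,0,0,0.9,0.5,0,0.1,0,0,0,0,0,0,0.1])

```text
time: 16.63
position: [0.5004, -0.0831, 0.1587]
tool_rot: [0.358, 0.934, 0.001, 0.002]
ft_force: [0.5, 0.1, -4.8]
grip_width: 0.0275
grip_force: 50.0
```

```bash
python3 - <<'E'
from h import *
o=robot.get_obs();print(o["time"],local(o["position"]),o["ft_force"])
c=robot.camera("scene");L=local(pts(c)).reshape(-1,3)
for y in(45,55):
  k=(abs(L[:,1]-y)<5)&(L[:,0]>0)&(L[:,0]<72)&(L[:,2]<62)
  for x in range(0,72,3):
    m=k&(abs(L[:,0]-x)<1.5);print(x,np.round(np.median(L[m,2])) if m.any() else None,end="; ")
  print()
E
```

```text
16.6333 [ 23.73967195  57.63158513 158.70253917] [ 0.47208482  0.12477106 -4.8006289 ]
0 9.0; 3 8.0; 6 9.0; 9 14.0; 12 23.0; 15 24.0; 18 29.0; 21 29.0; 24 30.0; 27 31.0; 30 30.0; 33 24.0; 36 24.0; 39 25.0; 42 17.0; 45 12.0; 48 8.0; 51 9.0; 54 8.0; 57 8.0; 60 9.0; 63 7.0; 66 9.0; 69 None; 
0 None; 3 10.0; 6 25.0; 9 30.0; 12 31.0; 15 29.0; 18 31.0; 21 30.0; 24 31.0; 27 32.0; 30 30.0; 33 32.0; 36 30.0; 39 31.0; 42 32.0; 45 25.0; 48 13.0; 51 8.0; 54 8.0; 57 9.0; 60 10.0; 63 9.0; 66 None; 69 None;
```

T1 now lies flat. T2 is next, using the method that worked for T7.

Emit:
send_rows(increments=[0,0,0,0.19,-3.08,0,0.1,0,0,0,0.19,-3.08,0,0.1,0,0,0,0.18,-3.08,0,0.1,0,0,0,0.18,-3.08,0,0.1,0,0,0,0,0,-0.6,0.1,0,0,0,0,0,-0.6,0.1,0,0,0,0,0,0,0.1,0,0,0,0,0,0,0.1])

```text
time: 17.35
position: [0.5036, -0.2052, 0.1456]
tool_rot: [0.358, 0.934, 0.001, -0.002]
ft_force: [0.3, 0.6, -5.0]
grip_width: 0.0278
grip_force: 50.0
```

```bash
python3 - <<'E'
from h import *
o=robot.get_obs();print(o["time"],local(o["position"]),o["ft_force"])
E
```

```text
17.35 [-33.4239093  -50.29422237 145.61215791] [ 0.31114015  0.61197422 -4.99738074]
```

Emit:
send_rows(increments=[0,0,0,0,0,-0.15,0.1,0,0,0,0,0,-0.15,0.1,0,0,0,0,0,0,0.1])

```text
time: 17.6
position: [0.505, -0.2063, 0.1441]
tool_rot: [0.358, 0.934, -0.0, -0.0]
ft_force: [-0.8, -0.7, -3.1]
grip_width: 0.0277
grip_force: 50.0
```

Emit:
send_rows(increments=[0,0,0,0,0,-0.15,0.1,0,0,0,0,0,-0.1,0.1,0,0,0,0,0,0,0.1])

```text
time: 17.85
position: [0.5053, -0.2076, 0.1427]
tool_rot: [0.358, 0.934, -0.001, 0.001]
ft_force: [-2.4, -1.7, 5.1]
grip_width: 0.0276
grip_force: 50.0
```

Emit:
send_rows(increments=[0,0,0,0,0,-0.15,0.1,0,0,0,0,0,-0.1,0.1,0,0,0,-0.22,-0.13,-0.1,0.1,0,0,0,-0.22,-0.13,-0.05,0.1,0,0,0,0,0,0,0.1])

```text
time: 18.27
position: [0.4999, -0.2091, 0.1369]
tool_rot: [0.359, 0.934, 0.0, -0.001]
ft_force: [-0.5, 0.2, -5.6]
grip_width: 0.0279
grip_force: 50.0
```

It slid out. I'll follow it down.

Emit:
send_rows(increments=[0,0,0,0,0,-0.2,0.1,0,0,0,0,0,-0.2,0.1,0,0,0,0,0,-0.2,0.1,0,0,0,0,0,0,0.1])

```text
time: 18.6
position: [0.5003, -0.2092, 0.1306]
tool_rot: [0.358, 0.934, 0.0, -0.001]
ft_force: [0.4, 0.0, -5.1]
grip_width: 0.0279
grip_force: 50.0
```

Emit:
send_rows(increments=[0,0,0,0,0,-0.2,0.1,0,0,0,0,0,-0.2,0.1,0,0,0,0,0,-0.2,0.1,0,0,0,0,0,0,0.1])

```text
time: 18.93
position: [0.5004, -0.2094, 0.1251]
tool_rot: [0.358, 0.934, 0.0, -0.0]
ft_force: [-0.4, -0.5, -5.2]
grip_width: 0.0278
grip_force: 50.0
```

Emit:
send_rows(increments=[0,0,0,0,0,-0.15,0.1,0,0,0,0,0,-0.15,0.1,0,0,0,0,0,0,0.1])

```text
time: 19.18
position: [0.5005, -0.2095, 0.1223]
tool_rot: [0.358, 0.934, 0.0, -0.0]
ft_force: [-0.1, -0.7, -4.7]
grip_width: 0.0276
grip_force: 50.0
```

Emit:
send_rows(increments=[0,0,0,0.8,-0.1,3,0.1,0,0,0,0,0,3,0.1,0,0,0,0,0,3,0.1,0,0,0,-3,2,2,0.1,0,0,0,-3,2,0,0.1,0,0,0,0,0,0,0.1])

```text
time: 19.68
position: [0.4392, -0.1634, 0.2317]
tool_rot: [0.358, 0.934, 0.002, -0.008]
ft_force: [-3.2, 1.4, -6.9]
grip_width: 0.0277
grip_force: 50.0
```

```bash
python3 - <<'E'
from h import *
o=robot.get_obs();print(o["time"],local(o["position"]),o["ft_force"])
tabs([("1",25,59),("2",-49,-53),("7",-31,66),("6",-4,-4),("5",38,-10),("3",-45,11),("4",25,-60)],20)
b=robot.camera("scene");save(b["image"][190:310,165:285],"flat.png",4.5)
E
```

```text
19.6833 [-69.06272118  17.72237824 231.74231467] [-3.16498063  1.38010229 -6.86038007]
1 156 90 mid [25. 58. 31.] n [-0.02  0.03  1.  ] tilt 2.0 zmax 33.0
2 195 109 mid [-50. -53.  30.] n [-0.04  0.    1.  ] tilt 2.0 zmax 34.0
7 176 81 mid [-30.  66.  31.] n [ 0.03 -0.01  1.  ] tilt 2.0 zmax 33.0
6 192 101 mid [-4. -3. 31.] n [-0.02 -0.01  1.  ] tilt 1.0 zmax 34.0
5 196 96 mid [ 37. -11.  31.] n [-0.02 -0.04  1.  ] tilt 3.0 zmax 34.0
3 198 91 mid [-46.  11.  30.] n [ 0.06 -0.    1.  ] tilt 3.0 zmax 34.0
4 166 87 mid [ 25. -61.  30.] n [-0.07  0.05  1.  ] tilt 5.0 zmax 34.0
```

View pics/flat.png

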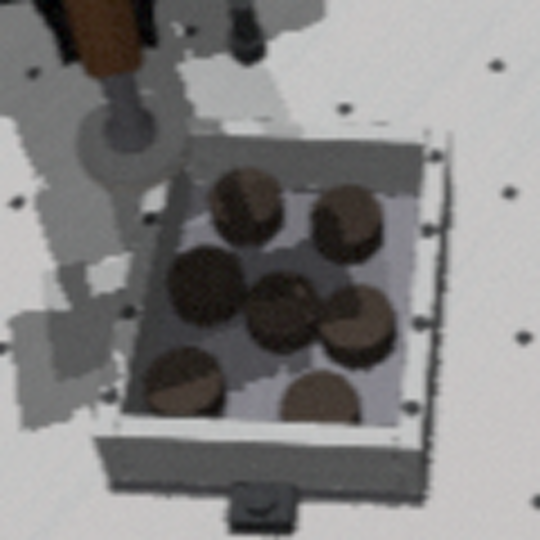

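All seven lie flat at about 31 mm top height, matching the crop. Next is the firm 20 N press, centred on T6 and also bearing on T3 and T5.

Emit:
send_rows(increments=[0,0,0,3.3,0.7,0,0.1,0,0,0,3.3,0.7,0,0.1,0,0,0,0,0,-3,0.1,0,0,0,0,0,-3,0.1,0,0,0,0,0,-3,0.1,0,0,0,0,0,-1,0.1,0,0,0,0,0,0,0.1,0,0,0,0,0,0,0.1])

```text
time: 20.45
position: [0.5153, -0.1571, 0.1326]
tool_rot: [0.358, 0.934, -0.0, 0.0]
ft_force: [0.5, -0.7, -5.4]
grip_width: 0.0277
grip_force: 50.0
```

```bash
python3 - <<'E'
from h import *
o=robot.get_obs();print(o["time"],local(o["position"]),o["ft_force"])
E
```

```text
20.45 [  0.42587348 -14.09794956 132.55105459] [ 0.54949919 -0.73293995 -5.41983385]
```

Emit:
send_rows(increments=[0,0,0,-0.75,0.72,0,0.1,0,0,0,0,0,-0.5,0.1,0,0,0,0,0,-0.4,0.1,0,0,0,0,0,0,0.1,0,0,0,0,0,-0.1,0.1,0,0,0,0,0,0,0.1])

```text
time: 20.95
position: [0.5075, -0.1496, 0.1228]
tool_rot: [0.358, 0.934, -0.0, 0.0]
ft_force: [-0.8, -0.2, -5.0]
grip_width: 0.0275
grip_force: 50.0
```

Emit:
send_rows(increments=[0,0,0,0,0,-0.1,0.1,0,0,0,0,0,-0.1,0.1,0,0,0,0,0,0,0.1,0,0,0,0,0,0,0.1])

```text
time: 21.28
position: [0.5076, -0.1497, 0.1217]
tool_rot: [0.358, 0.934, -0.0, 0.001]
ft_force: [-1.2, 0.8, 5.6]
grip_width: 0.0276
grip_force: 50.0
```

Emit:
send_rows(increments=[0,0,0,0,0,-0.1,0.1,0,0,0,0,0,0,0.1,0,0,0,0,0,0,0.1])

```text
time: 21.53
position: [0.5077, -0.1497, 0.1217]
tool_rot: [0.358, 0.934, -0.0, 0.001]
ft_force: [-1.9, 0.9, 12.3]
grip_width: 0.0276
grip_force: 50.0
```

Emit:
send_rows(increments=[0,0,0,0,0,-0.06,0.1,0,0,0,0,0,0,0.1,0,0,0,0,0,0,0.1,0,0,0,0,0,0,0.1,0,0,0,0,0,0,0.1,0,0,0,0,0,0,0.1])

```text
time: 22.03
position: [0.5077, -0.1497, 0.1217]
tool_rot: [0.358, 0.934, -0.0, 0.001]
ft_force: [-3.2, 0.5, 17.0]
grip_width: 0.0278
grip_force: 50.0
```

Firm press held at about 20 N (17 N on the wrist plus the tamper's weight). Now I'll lift and return the tamper to its old spot.

Emit:
send_rows(increments=[0,0,0,0,0,1.5,0.1,0,0,0,0,0,3,0.1,0,0,0,0,0,3,0.1,0,0,0,-0.31,3.52,0,0.1,0,0,0,-0.31,3.52,0,0.1,0,0,0,-0.31,3.52,0,0.1,0,0,0,-0.31,3.52,0,0.1,0,0,0,-0.31,3.52,0,0.1,0,0,0,-0.31,3.52,0,0.1,0,0,0,-0.31,3.52,0,0.1,0,0,0,-0.31,3.52,0,0.1,0,0,0,0,0,0,0.1,0,0,0,0,0,0,0.1,0,0,0,0,0,0,0.1])

```text
time: 23.2
position: [0.4822, 0.1322, 0.1936]
tool_rot: [0.358, 0.934, -0.0, -0.0]
ft_force: [-0.3, 0.1, -4.9]
grip_width: 0.0277
grip_force: 50.0
```

```bash
python3 - <<'E'
from h import *
o=robot.get_obs();print(o["time"],o["position"],o["ft_force"],o["tool_rot"])
E
```

```text
23.2 [0.48217399 0.13221317 0.19362003] [-0.27089012  0.09941991 -4.91872774] [ 3.57544835e-01  9.33895913e-01 -3.38320663e-04 -2.05881274e-05]
```

Lower by 10.1 cm to about 2 mm above the bed, then feel.

Emit:
send_rows(increments=[0,0,0,0,0,-3,0.1,0,0,0,0,0,-3,0.1,0,0,0,0,0,-3,0.1,0,0,0,0,0,-1,0.1,0,0,0,0,0,0,0.1,0,0,0,0,0,0,0.1])

```text
time: 23.7
position: [0.483, 0.1313, 0.0941]
tool_rot: [0.359, 0.933, -0.0, -0.0]
ft_force: [-0.0, 0.3, -5.1]
grip_width: 0.0276
grip_force: 50.0
```

Emit:
send_rows(increments=[0,0,0,0,0,-0.1,0.1,0,0,0,0,0,-0.1,0.1,0,0,0,0,0,-0.05,0.1,0,0,0,0,0,0,0.1])

```text
time: 24.03
position: [0.4828, 0.1323, 0.0923]
tool_rot: [0.358, 0.934, 0.0, 0.001]
ft_force: [-0.1, -0.3, -4.8]
grip_width: 0.0279
grip_force: 50.0
```

Emit:
send_rows(increments=[0,0,0,0,0,-0.1,0.1,0,0,0,0,0,-0.1,0.1,0,0,0,0,0,0,0.1,0,0,0,0,0,0,0.1])

```text
time: 24.37
position: [0.4826, 0.1323, 0.0899]
tool_rot: [0.358, 0.934, 0.0, 0.0]
ft_force: [-0.2, 0.1, 0.2]
grip_width: 0.0277
grip_force: 50.0
```

Emit:
send_rows(increments=[0,0,0,0,0,-0.05,0.1,0,0,0,0,0,0,0.1,0,0,0,0,0,0,0.1])

```text
time: 24.62
position: [0.4827, 0.1323, 0.0898]
tool_rot: [0.358, 0.934, 0.0, 0.0]
ft_force: [-2.1, -0.9, 5.1]
grip_width: 0.0276
grip_force: 50.0
```

Emit:
send_rows(increments=[0,0,0,0,0,0.06,0.1,0,0,0,0,0,0,0.9,0,0,0,0,0,0,0.9,0,0,0,0,0,0,0.9,0,0,0,0,0,0,0.9,0,0,0,0,0,0,0.9,0,0,0,0,0,0,0.9,0,0,0,0,0,0,0.9,0,0,0,0,0,0,0.9,0,0,0,0,0,0,0.9,0,0,0,0,0,0,0.9])

```text
time: 25.53
position: [0.4823, 0.1322, 0.0895]
tool_rot: [0.358, 0.934, -0.0, -0.0]
ft_force: [-0.4, -0.9, 0.5]
grip_width: 0.0768
grip_force: 0.0
```

Emit:
send_rows(increments=[0,0,0,0,0,1.5,0.9,0,0,0,0,0,3,0.9,0,0,0,0,0,3,0.9,0,0,0,0,0,3,0.9,0,0,0,0,0,3,0.9,0,0,0,-1,3,0,0.9,0,0,0,-1,3,0,0.9,0,0,0,-1,3,0,0.9,0,0,0,-1,3,0,0.9,0,0,0,0,0,0,0.9,0,0,0,0,0,0,0.9])

```text
time: 26.45
position: [0.4414, 0.2534, 0.2245]
tool_rot: [0.356, 0.934, -0.0, 0.0]
ft_force: [1.3, -0.4, 0.3]
grip_width: 0.0784
grip_force: 0.0
```

```bash
python3 - <<'E'
from h import *
o=robot.get_obs();print(o["time"],o["position"],o["ft_force"],o["grip_width"])
tabs([("1",25,59),("2",-49,-53),("7",-31,66),("6",-4,-4),("5",38,-10),("3",-45,11),("4",25,-60)],20)
b=robot.camera("scene");save(b["image"],"end.png",1.4)
E
```

```text
26.45 [0.44143806 0.25338347 0.22451558] [ 1.27329276 -0.43519595  0.31716272] 0.07844055999589235
1 162 99 mid [25. 58. 31.] n [0.01 0.   1.  ] tilt 1.0 zmax 33.0
2 196 103 mid [-49. -53.  31.] n [ 0.04 -0.03  1.  ] tilt 3.0 zmax 33.0
7 176 76 mid [-31.  67.  31.] n [ 0.01 -0.04  1.  ] tilt 2.0 zmax 34.0
6 190 94 mid [-3. -3. 31.] n [ 0.05 -0.03  1.  ] tilt 3.0 zmax 34.0
5 199 105 mid [ 39. -10.  31.] n [-0.   -0.04  1.  ] tilt 2.0 zmax 33.0
3 193 88 mid [-45.  11.  30.] n [0.04 0.02 1.  ] tilt 3.0 zmax 33.0
4 166 84 mid [ 25. -60.  31.] n [ 0.02 -0.01  1.  ] tilt 1.0 zmax 33.0
```

View pics/end.png

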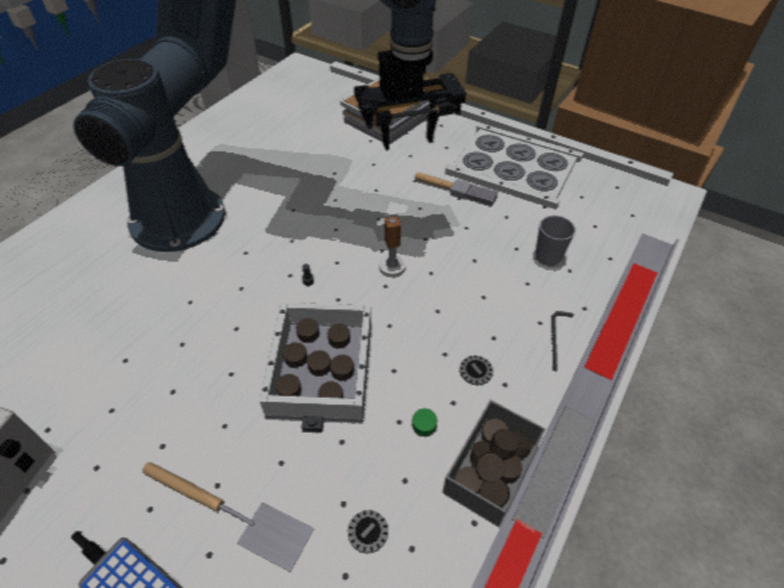

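The tamper stands upright at (392,245), all seven tablets lie flat in the frame, and everything else on the bed is unmoved.

```bash
python3 -c "
from rig import robot
print(robot.hand_in())"
```

```text
the job is handed in; nothing more can be done
None
```

All seven tablets lie flat in one layer, the level charge got a final press of about 20 N (highest reading on any tablet about 41 N), the tamper stands upright on the bed where it began, and the job is handed in.

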